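# Tip a test-kit carton into its lane and push it home

## Task

On the packing board, tip the tall standing carton over by pushing it near the top with your fingertips, so that it falls flat into the taped lane with its top end towards the metal stop bar. Then push the lying carton along the lane from its foot end until its top end rests squarely against the stop bar, with the whole carton between the two tapes. Only push it: do not grasp or lift it, leave everything else where it is, and finish clear of the carton.

Things in the scene. Friction and masses are not known exactly. Their poses are not given: they have to be found in the camera images.
- board: Fixed grey board flat on the table, 370 x 180 mm, 6 mm thick (upper surface at z = 0.006 m). Origin: centre of its underside. x runs along the lane towards the stop bar, y across it, z up. The lane lies between two flat black tapes, 12 mm wide, from x = -100 to +160 mm, inner edges at y = +65 and -65 mm; its start (-x) is open. The stop bar closes it at x = +160 mm.
- stop (a point): Centre of the stop bar's face that looks at the lane (board x = +160 mm), 15 mm above the board's upper surface; axes as the board's. The bar is fixed, aluminium, 20 mm thick along x, 150 mm long along y, and rises 30 mm above the board.
- carton: Tall white carton, navy band at its top: rigid closed box, 50 mm thick (its x), 80 wide (y), 150 tall (z), 0.14 to 0.28 kg, balance point mid-box. Origin: centre of its foot. It starts upright on the board at the lane's start (board x -90 to -70 mm, y within 8 mm), its +x axis along the lane towards the stop, to within 0.08 rad. Correctly tipped it lies on its +x face, 50 mm high.
- carton_mid (a point): Middle of the tall carton (75 mm from its foot along its z axis); axes as the carton's. It tips about its lower +x edge; once its near top edge has been pushed about 50 mm it falls by itself.
- carton_top (a point): Centre of the tall carton's top end (150 mm from its foot); axes as the carton's. After the tip-over it lies about 5 to 8 cm short of the stop bar.
- carton_foot (a point): Centre of the tall carton's foot end; axes as the carton's.
- short_carton: Loose short carton of the same paper and navy band, 60 x 75 mm, 65 mm high, standing on the table beside the board (on its -y side). A bystander: leave it alone. Origin: centre of its underside.
- small_jar: Loose white lidded jar, 50 mm in diameter, 70 mm high, on the table beside the board (on its +y side). A bystander: leave it alone. Origin: centre of its underside.
- tape_roll: Loose green ring, a roll of tape, 72 mm in diameter, 18 mm high, on the table beside the board (on its +y side). A bystander: leave it alone. Origin: centre of its underside.
- lancet_a: Loose small pink lancet, about 44 x 18 mm, 9 mm high, on the table beside the board (on its -y side). A bystander: leave it alone. Origin: centre of its underside.
- lancet_b: Loose small blue lancet, about 44 x 18 mm, 9 mm high, on the table beside the board (on its -y side). A bystander: leave it alone. Origin: centre of its underside.
- tall_jar_a: Loose white lidded jar, 64 mm in diameter, 110 mm high, to the right of the board, nearer its open end. A bystander: leave it alone. Origin: centre of its underside.
- tall_jar_b: Loose white lidded jar, 64 mm in diameter, 110 mm high, to the left of the board, beyond the stop bar. A bystander: leave it alone. Origin: centre of its underside.
Not all that is in view belongs to the job. Leave any green or orange look-alike of the carton alone.

How it is judged (in metres and radians):
On the way, in this order (a step that is already met when the one before it is completed fails the run):
1. the tall carton has been tipped over and lies flat, between the tapes, top end towards the stop bar (angle between carton's own x axis and vertical above 3 rad and angle between carton's own z axis and vertical above 1.45 rad and y of carton_top in the frame of board between -0.028 and 0.028 m and y of carton_foot in the frame of board between -0.028 and 0.028 m), for 0.1 s.
2. the lying carton has been pushed until its top end rests squarely against the stop bar (all of step 1 and x of carton_top in the frame of board between 0.154 and 0.165 m and angle between the z axis of carton and the x axis of board, either way round below 0.12 rad), for 0.2 s.
At the end, for the whole second after the job is handed in: The tall carton lies flat on its +x face on the board, at rest, its top end within 6 mm of the stop bar's face, its length within 0.12 rad of the lane's direction, and the centres of both its ends within 28 mm of the lane's centre line (all of step 2 and linear speed of carton below 0.01 m/s and angular speed of carton below 0.1 rad/s); the robot touches nothing.
It fails at once if the tall carton is lifted off the board (its middle rises more than 10 mm above the highest point of a plain tip-over, or more than about 20 mm above its resting height when lying) (height (world z) of carton_mid above 0.096 m or (angle between carton's own z axis and vertical above 1.45 rad and height (world z) of carton_mid above 0.052 m)).
It fails at once if a bystander is moved more than 15 mm (distance of any of short_carton, small_jar, tape_roll, lancet_a, lancet_b, tall_jar_a, tall_jar_b from where it was at the start of the episode above 0.015 m).
It also fails if it takes over 43 s, if anything falls off the work surface, if the arm or the gripper's body presses on something with over 40 N, if the wrist force passes 120 N, or if a joint passes its speed limit or range.

## Robot

A 6-joint arm with a two-finger parallel gripper is mounted at the origin on the work surface. World frame = base frame: x ahead of the robot, y to its left, z up, the work surface at z = 0. Lengths are in mm, angles in rad, forces in N, time in s.
With the tool pointing down it reaches from about 275 to 1000 mm from the base axis. Payload 8.4 kg.
Tool frame: the origin (TCP) lies at the very end of the fingers, on their centre line; the grasp point (between the pads) lies 19 mm behind it; x points along the fingers, y is the direction in which the jaws open and shut, and the axes are right-handed (so a half turn about x gives the same grasp; the last joint's range is limited). The gripper opens to 85 mm and grips with 20 to 120 N. Pads are 22 mm wide; open, the fingers measure 114 mm over their backs; the gripper's body (76 mm by 85 mm) begins 54 mm behind the grasp point. The pads swing forward as they close: fully open they stand 13 mm farther back than shut.
Start: joints at [-1.143, 0.353, 1.633, -0, 1.155, -0.002], TCP at [260.429, -568.159, 231.281] pointing down, gripper open.
Joint ranges: [-2.63, 2.63], [-0.92, 2.1], [0.06, 2.66], [-1.3, 4.44], [0, 2.69], [-3.02, 3.02]. Speed limits (rad/s): [2.22, 2.22, 2.79, 3.14, 3.14, 3.14].

## Interface

Orientations are given as a unit quaternion [x, y, z, w].
In Python, from plant import monitor, viewer, close_job, nets gives the robot as it stands. The module is installed in compiled form; this text tells all that it offers.
- The arm moves only by the tool drive_tool, never from a script. Its argument "series" is a list of rows, each a list of 7 numbers: the shift along the tool's x, y, z in units of 0.1 m (1.0 is 0.1 m), then the turn, a rotation vector about the tool's x, y, z in units of 120 degrees (1.0 is 120 degrees), then the closure in counts, from 0 (fully open) to 255 (shut). A call has 1 to 20 rows; each row shifts and turns the commanded pose from where the row before left it, along the tool's axes as they then stand; what a row does not reach is not made up. A row lasts 1/10 s, in which the tool goes at most 50 mm and 8.59 degrees, less where a joint would pass 70% of its speed; a pose out of reach is approached as far as the arm can. A call with a number of a shift or a turn outside -1 to 1 is refused whole. A call with a gripper value outside its range is refused whole. The fingers move at their own pace and stop on an object; "squeeze" is the grip in N (left out, the last holds). Time passes only in rows, so rows that do not move let the fingers close. It gives the time, the measured TCP pose, the force and the opening at its end, in the units of the state.
- monitor.get_obs(): the state, without advancing time (a new reading comes with each control period).
- viewer.camera(name): name is "scene" or "top" or "wrist"; returns a dict with "img" (420x560x3 uint8, red, green, blue), "range_z" (420x560 float32, mm along the optical axis (not along the pixel's ray), 0 where there is no reading), "K" (3x3 intrinsics, pixels), "rvec" (rotation vector, rad) and "tvec" (3), from world to camera coordinates, as OpenCV has them. Camera axes: x right, y down, z forward; pixel columns grow to the right and rows downward; lengths in mm; the calibration is good to about 2 mm. A picture is of the moment at which its call begins.
- close_job(): hands the job in, once; it reports no verdict.
Trained networks look in the newest picture that a camera, given by its name, has taken for a name from the list of things; names that differ only in an ending like _2 or _b are one class to them, and where a whole thing is asked for, a point or a joint stands for the part that bears it (a point fixed in the world has none). Each returns a list of dicts, best first, with "p" (0 to 1); they miss things now and then, are a little off and sometimes report something else, mostly with a low value. They report only what shows in the picture. A call takes as long as a camera call. They do not tell look-alikes from the thing itself.
- nets.search_frame(camera, name): "position" ([column, row] in pixels, amid what is visible of it).
- nets.landmark_of(camera, name): "position" ([column, row] in pixels: a listed point, or the origin of a listed thing).
The state is a dict: "time": time; "joint_positions": joint angles; "qd": joint speeds; "joint_torque": joint torques, N m; "tcp_pos": TCP position; "tcp_rot": TCP orientation; "ft_force": force on the tool from outside, world axes, zero at the start; "ft_torque": the same for the moment, N m; "grip_width": finger opening in mm.
Only numpy, scipy, OpenCV 4.12 (cv2) and the standard library are available. Lean on these libraries where they do the work, as an engineer would, in place of code of your own. Each camera call takes 0.05 s, during which the arm holds its last target. There are 200 camera calls.

## Working session

There is one attempt and no reset: what is moved stays moved. The work goes in short steps, Python scripts to look and compute and a tool call to move; the robot and the scene stay as the last step left them, time stands still between calls to the robot, and variables do not carry over. Pictures are saved under pics/ and viewed, about 8 in all and at most 12, crops included, and the job is handed in when it is done.

Besides the shell and the picture viewer there is one more tool, called after "Request:" by a JSON object that holds its "method" and its "body", one argument or row to a line. drive_tool: Moves the arm, as the interface text tells. Shifts and turns lie within -1 to 1; 1 stands for 0.1 m of shift or 120 degrees of turn. Its arguments: {"type":"object","properties":{"series":{"type":"array"},"squeeze":{"type":"number"}},"required":["series"]}

```bash
mkdir -p pics; cat > h.py <<'E'
import numpy as np, cv2
from plant import monitor, viewer, close_job, nets
def cam(n):
    c=viewer.camera(n); c['R']=cv2.Rodrigues(np.array(c['rvec'],float))[0]; c['t']=np.array(c['tvec'],float).ravel(); return c
def cloud(c):
    z=c['range_z'].astype(float); v,u=np.indices(z.shape); K=c['K']
    P=np.stack([(u-K[0,2])/K[0,0]*z,(v-K[1,2])/K[1,1]*z,z],-1)
    W=(P-c['t'])@c['R']; W[z<=0]=np.nan; return W
def onplane(c,px,h):
    d=c['R'].T@np.linalg.inv(c['K'])@np.array([px[0],px[1],1.]); o=-c['R'].T@c['t']
    return o+d*(h-o[2])/d[2]
def proj(c,P):
    p=(c['R']@np.array(P,float)+c['t']); p=c['K']@p; return p[:2]/p[2]
E
python3 - <<'E'
from h import *
np.set_printoptions(precision=1,suppress=True)
print(monitor.get_obs())
for n in('scene','top'):
    c=cam(n); cv2.imwrite(f'pics/{n}0.png',c['img'][:,:,::-1]); W=cloud(c)
    np.savez(f'{n}0.npz',W=W,img=c['img'],K=c['K'],R=c['R'],t=c['t'])
    print(n,-c['R'].T@c['t'])
    for o in('board','stop','carton','carton_mid','carton_top','carton_foot','short_carton','small_jar','tall_jar_a'):
        for d in nets.landmark_of(n,o)[:3]:
            p=d['position']; u,v=int(round(p[0])),int(round(p[1])); print(o,np.array(p),round(d['p'],2),W[min(v,419),min(u,559)])
E
```

```text
{'time': 0.0, 'joint_positions': array([-1.1,  0.4,  1.6, -0. ,  1.2, -0. ]), 'qd': array([-0.,  0.,  0.,  0.,  0., -0.]), 'joint_torque': array([ -0. , -60.5, -34.2,   0. ,   0. ,   0. ]), 'tcp_pos': array([ 260.2, -567.7,  230.6]), 'tcp_rot': array([-0.7, -0.2,  0.7, -0.2]), 'ft_force': array([0. , 0. , 0.3]), 'ft_torque': array([-0.,  0., -0.]), 'grip_width': 85.26584933966971}
scene [1046.3  499.7  863.4]
board [253.3 243.9] 0.62 [586.9 -33.6   8. ]
stop [308.8 272.9] 0.83 [579.4 138.4  38.2]
carton [161.6 202.4] 0.91 [ 658.  -296.2   34. ]
carton [278.6 166.3] 0.68 [ 348.6 -164.3   30.8]
carton [149.  263.2] 0.63 [ 801.9 -154.5   38.9]
carton_mid [138.9 246.4] 0.9 [ 807.2 -159.3  101.9]
carton_mid [277.3 144.1] 0.83 [ 352.1 -165.9  110.3]
carton_mid [157.1 182.2] 0.78 [ 657.3 -292.   107.4]
carton_top [150.2 161.4] 0.88 [ 643.9 -322.9  149.9]
carton_top [128.9 223.2] 0.83 [ 799.7 -185.   152.3]
carton_top [274.6 121.2] 0.7 [ 321.1 -200.4  152.2]
carton_foot [150.1 264.5] 0.82 [ 801.  -153.1   35.4]
carton_foot [165.3 204.3] 0.66 [ 652.3 -294.5   23.2]
carton_foot [224.9 229.7] 0
[... 522 characters left out ...]
596.9 -119.   159.7]
carton_mid [352.7 295.7] 0.89 [ 325.4 -194.8  149.1]
carton_mid [341.2 134.4] 0.86 [ 781.3 -172.4  150.8]
carton_top [356.  300.1] 0.89 [ 314.6 -202.4  152.3]
carton_top [323.  197.7] 0.81 [ 600.1 -116.8  154.8]
carton_top [343.3 130.3] 0.72 [ 793.3 -178.8  148.3]
carton_foot [344.9 288.3] 0.93 [ 348.1 -172.8  150.6]
carton_foot [334.9 136.7] 0.67 [ 772.  -154.6  155.3]
carton_foot [318.8 203.9] 0.64 [ 583.4 -105.1  155.7]
short_carton [303.8 251. ] 0.58 [447.8 -70.1  -3.6]
small_jar [302.3 253.2] 0.71 [441.8 -63.6  -1.7]
small_jar [262.6 253.6] 0.65 [443.8  56.1  69.9]
tall_jar_a [150.5 236.5] 0.76 [503.1 384.5  84.9]
tall_jar_a [409.2 232.6] 0.74 [ 497.8 -373.3   94.1]
```

View pics/scene0.png

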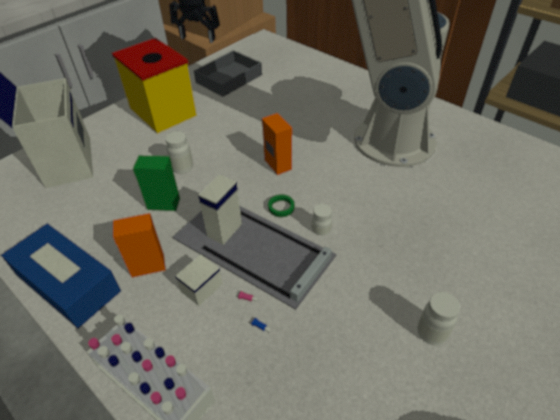

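View pics/top0.png

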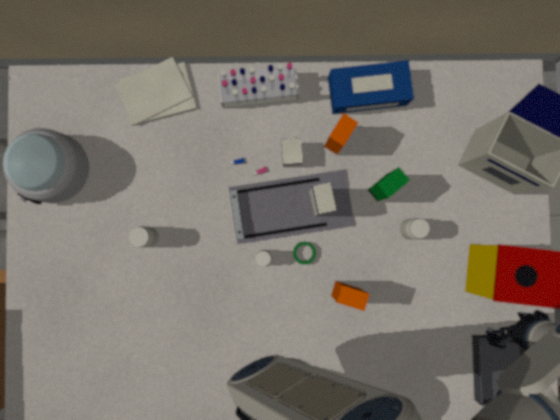

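```bash
python3 - <<'E'
from h import *
np.set_printoptions(precision=1,suppress=True)
sub=[]
for n in('top','scene'):
    c=dict(np.load(n+'0.npz')); W=c['W']; hsv=cv2.cvtColor(c['img'],cv2.COLOR_RGB2HSV); V=hsv[...,2]
    near=(abs(W[...,0]-590)<150)&(abs(W[...,1])<200)
    tp=near&(W[...,2]<25)&(V<45)
    k,lab,st,ce=cv2.connectedComponentsWithStats(tp.astype(np.uint8))
    for i in range(1,k):
        if st[i,4]<40: continue
        v,u=np.nonzero(lab==i); P=np.array([onplane(c,(a,b),6)[:2] for a,b in zip(u,v)])
        m=P.mean(0); w,e=np.linalg.eigh(np.cov(P.T)); d=e[:,1]*np.sign(e[1,1]); s=(P-m)@d
        print(n,'tape?',st[i],m,d,'ang',np.arctan2(d[1],d[0]),s.min(),s.max(),'w',np.sqrt(12*w))
    # carton top face
    q=near&(W[...,2]>135)&(W[...,2]<170)
    k,lab,st,ce=cv2.connectedComponentsWithStats(q.astype(np.uint8))
    for i in range(1,k):
        if st[i,4]<60: continue
        v,u=np.nonzero(lab==i); P=np.array([onplane(c,(a,b),156)[:2] for a,b in zip(u,v)],np.float32)
        r=cv2.minAreaRect(P); print(n,'tops',r,'medz',np.median(W[lab==i][:,2]),hsv[lab==i].mean(0))
        print(cv2.boxPoints(r).ravel())
    # stop bar
    q=near&(W[...,2]>25)&(W[...,2]<50)&(W[...,1]>80)&(W[...,0]>500)
    v,u=np.nonzero(q); P=np.array([onplane(c,(a,b),36)[:2] for a,b in zip(u,v)],np.float32)
    print(n,'bar',cv2.minAreaRect(P),len(P))
    cr=c['img'][150:260,220:370] if n=='top' else c['img'][150:310,165:345]
    sub.append(cv2.resize(cr,(390,390),interpolation=cv2.INTER_CUBIC))
cv2.imwrite('pics/crop.png',np.hstack(sub)[:,:,::-1])
E
```

```text
top tape? [238 179  80  14 158] [654.2  11.7] [-0.1  1. ] ang 1.7110209094213817 -127.80716062264295 122.32275960864474 w [  6.4 261.9]
top tape? [245 224  81  14 171] [513.1  -3.8] [-0.1  1. ] ang 1.7046062856118351 -134.12745130419455 117.89032980616527 w [  7.  265.2]
top tops ((599.4505004882812, -117.36266326904297), (80.81795501708984, 52.125186920166016), 10.72789192199707) medz 156.00473420197983 [ 24.6  27.9 150.2]
[ 554.9  -99.3  564.6 -150.5  644.  -135.4  634.3  -84.2]
top bar ((569.312744140625, 137.56561279296875), (139.8428192138672, 20.555927276611328), 7.937788009643555) 309
scene tape? [242 212  78  42 238] [513.6  -6.9] [-0.1  1. ] ang 1.7050925750957497 -127.04670300178387 109.17498429245622 w [  8.7 242. ]
scene tape? [203 246  87  52 333] [653.9  15.4] [-0.1  1. ] ang 1.7110606546224663 -137.46879040777685 117.94792937284733 w [  9. 259.]
scene tops ((607.5333251953125, -112.47224426269531), (96.28514099121094, 65.44232940673828), 12.058412551879883) medz 156.58935520944468 [ 55.6  58.5 120.4]
[ 553.6  -90.5  567.3 -154.5  661.4 -134.4  647.8  -70.4]
scene bar ((572.2304077148438, 137.26071166992188), (148.72718811035156, 24.038002014160156), 7.8849568367004395) 562
```

View pics/crop.png

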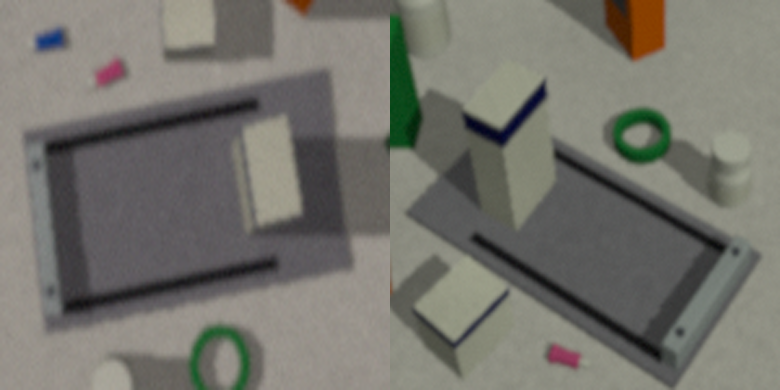

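The white navy-banded carton on the board (top px 323,199; scene 220,210) is the one meant. The orange ones (scene 278,145 and 140,245) and the green one (157,183) are look-alikes, off the board. The lane runs roughly along world +y, with the stop bar at top px (237,212).

```bash
cat >> h.py <<'E'
from scipy.spatial.transform import Rotation as Rt
A=1.708; D=np.array([np.cos(A),np.sin(A),0]); BY=np.array([-D[1],D[0],0]); O=np.array([588.6,-31.7,0])
def w(bx,by,z): return O+bx*D+by*BY+[0,0,z]
def tob(P): P=np.array(P)-O; return np.array([P@D,P@BY,P[2]])
def delta(target,yaw=None):
    o=monitor.get_obs(); R=Rt.from_quat(o['tcp_rot'])
    ty=R.as_matrix()[:,1]; sh=R.inv().apply(np.array(target)-o['tcp_pos'])
    print('tcp',o['tcp_pos'],'board',tob(o['tcp_pos']),'axes',R.as_matrix().T.round(3).tolist(),'shift x0.1m',sh/100)
    if yaw is not None:
        a=(yaw-np.arctan2(ty[1],ty[0])+np.pi/2)%np.pi-np.pi/2   # turn about world z
        print('turn about tool x, units of 120deg',-np.degrees(a)/120)
E
python3 - <<'E'
from h import *
np.set_printoptions(precision=3,suppress=True)
c=np.load('top0.npz'); W=c['W'].reshape(-1,3)
p0,p1=np.array([260,-568]),w(-150,0,0)[:2]
u=(p1-p0)/np.linalg.norm(p1-p0); s=(W[:,:2]-p0)@u; l=abs((W[:,:2]-p0)@[-u[1],u[0]])
m=(s>0)&(s<540)&(l<110)
for a in range(0,540,60):
    k=m&(s>=a)&(s<a+60); print(a,np.nanpercentile(W[k][:,2],99.5) if k.any() else None)
print(w(-150,0,231))
delta(w(-150,0,231),A+0.05-np.pi/2)
print(monitor.get_obs()['joint_positions'])
E
```

```text
0 478.8021960041129
60 683.768386308992
120 8.309882546644436
180 7.898653038467983
240 116.05923593344708
300 113.79451519114454
360 8.649185510614492
420 155.04044090447292
480 160.06473996535686
[ 609.116 -180.29   231.   ]
tcp [ 260.432 -568.163  231.282] board [-486.536  398.458  231.282] axes [[-0.0, -0.0, -1.0], [0.417, -0.909, 0.0], [-0.909, -0.417, 0.0]] shift x0.1m [ 0.003 -2.073 -4.786]
turn about tool x, units of 120deg -0.6341699164895468
[-1.143  0.353  1.633 -0.     1.155 -0.002]
```

Request:
{"method": "drive_tool", "body": {
  "series": [
    [0,-0.15,-0.34,0,0,0,130],
    [0,-0.15,-0.34,0,0,0,130],
    [0,-0.15,-0.34,0,0,0,130],
    [0,-0.15,-0.34,0,0,0,130],
    [0,-0.15,-0.34,0,0,0,130],
    [0,-0.15,-0.34,0,0,0,130],
    [0,-0.15,-0.34,0,0,0,130],
    [0,-0.15,-0.34,0,0,0,130],
    [0,-0.15,-0.34,0,0,0,130],
    [0,-0.15,-0.34,0,0,0,130],
    [0,-0.15,-0.34,0,0,0,130],
    [0,-0.15,-0.34,0,0,0,130],
    [0,-0.15,-0.34,0,0,0,130]
  ]
}}

```text
time: 2.3
tcp_pos: [581.9, -205.4, 231.4]
tcp_rot: [0.691, 0.151, -0.691, 0.151]
ft_force: [-0.1, -0.4, 0.9]
grip_width: 41.6
```

Request:
{"method": "drive_tool", "body": {
  "series": [
    [0,0,0,-0.0634,0,0,130],
    [0,0,0,-0.0634,0,0,130],
    [0,0,0,-0.0634,0,0,130],
    [0,0,0,-0.0634,0,0,130],
    [0,0,0,-0.0634,0,0,130],
    [0,0,0,-0.0634,0,0,130],
    [0,0,0,-0.0634,0,0,130],
    [0,0,0,-0.0634,0,0,130],
    [0,0,0,-0.0634,0,0,130],
    [0,0,0,-0.0634,0,0,130],
    [0,0,0,0,0,0,130]
  ]
}}

```text
time: 3.4
tcp_pos: [581.0, -206.7, 231.3]
tcp_rot: [0.451, 0.545, -0.451, 0.545]
ft_force: [0.2, -0.1, -0.2]
grip_width: 42.0
```

```bash
python3 - <<'E'
from h import *
np.set_printoptions(precision=3,suppress=True)
delta(w(-150,1,141),A+0.04-np.pi/2)
o=monitor.get_obs(); print(o['time'],o['grip_width'],o['joint_positions'])
c=cam('wrist'); cv2.imwrite('pics/w1.png',c['img'][:,:,::-1])
W=cloud(c); q=(W[...,2]>140)&(W[...,2]<170)&(abs(W[...,0]-600)<60)&(abs(W[...,1]+117)<50)
print(q.sum())
P=W[q][:,:2].astype(np.float32); r=cv2.minAreaRect(P); print(r,tob([*r[0],0]))
E
```

```text
tcp [ 580.989 -206.743  231.297] board [-172.357   31.481  231.297] axes [[0.0, -0.0, -1.0], [0.982, 0.188, 0.0], [0.188, -0.982, 0.0]] shift x0.1m [ 0.903  0.316 -0.208]
turn about tool x, units of 120deg 0.005517472593330728
3.4 42.04345306139786 [-0.344  0.34   1.652 -0.     1.149 -0.533]
9143
((600.6180419921875, -119.36327362060547), (80.6378173828125, 49.966522216796875), 10.853981971740723) [-88.483   0.085   0.   ]
```

View pics/w1.png

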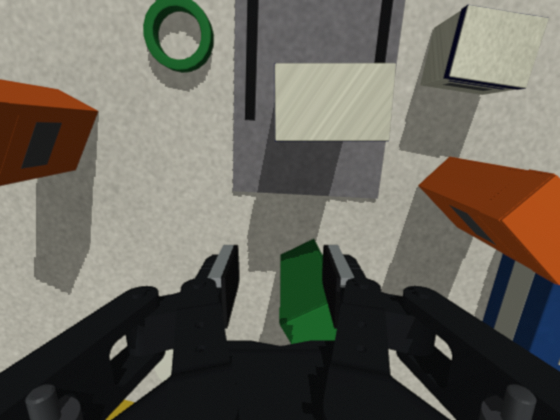

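Wrist picture: the carton's top face is at (335,100), squared to the jaws; green look-alike (305,290) is well behind. Now I'll centre, lower and push.

Request:
{"method": "drive_tool", "body": {
  "series": [
    [0,0.18,-0.1,0,0,0,130],
    [0,0.18,-0.1,0,0,0,130],
    [0.2,0,0,0,0,0,130],
    [0.25,0,0,0,0,0,130],
    [0.25,0,0,0,0,0,130],
    [0.25,0,0,0,0,0,130],
    [0,0,0,0,0,0,130],
    [0,0,0,0,0,0,130]
  ]
}}

```text
time: 4.25
tcp_pos: [613.4, -179.6, 136.4]
tcp_rot: [0.451, 0.545, -0.451, 0.544]
ft_force: [0.3, 0.8, 0.6]
grip_width: 42.1
```

```bash
python3 - <<'E'
from h import *
np.set_printoptions(precision=3,suppress=True)
delta(w(-124,-2,136),A+0.052-np.pi/2)
E
```

```text
tcp [ 613.411 -179.638  136.353] board [-149.941   -4.343  136.353] axes [[-0.0, 0.0, -1.0], [0.983, 0.185, -0.0], [0.185, -0.983, -0.0]] shift x0.1m [ 0.004 -0.011 -0.26 ]
turn about tool x, units of 120deg -0.0012549144837824021
```

Approach, then push slowly about 50 mm in two stages.

Request:
{"method": "drive_tool", "body": {
  "series": [
    [0,0,-0.12,0,0,0,130],
    [0,0,-0.08,0,0,0,130],
    [0,0,-0.05,0,0,0,130],
    [0,0,-0.05,0,0,0,130],
    [0,0,-0.05,0,0,0,130],
    [0,0,-0.05,0,0,0,130],
    [0,0,-0.05,0,0,0,130],
    [0,0,-0.05,0,0,0,130]
  ]
}}

```text
time: 5.05
tcp_pos: [603.3, -130.9, 136.3]
tcp_rot: [0.451, 0.544, -0.451, 0.544]
ft_force: [0.1, 1.0, 0.9]
grip_width: 42.1
```

```bash
python3 - <<'E'
from h import *
np.set_printoptions(precision=3,suppress=True)
delta(w(-74,-2,136)); print(monitor.get_obs()['ft_force'])
c=cam('scene'); cv2.imwrite('pics/s2.png',cv2.resize(c['img'][130:310,150:350],(500,450),interpolation=cv2.INTER_CUBIC)[:,:,::-1])
E
```

```text
tcp [ 603.252 -130.886  136.272] board [-100.258   -0.949  136.272] axes [[-0.0, 0.0, -1.0], [0.983, 0.186, -0.0], [0.186, -0.983, -0.0]] shift x0.1m [ 0.003  0.024 -0.262]
[0.15  1.038 0.93 ]
```

View pics/s2.png

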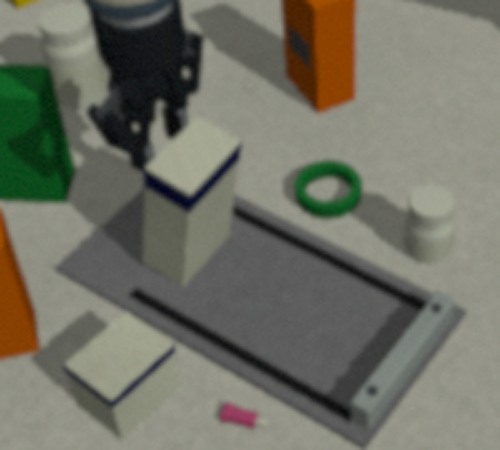

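The carton is leaning towards the bar with its foot in place (crop px 185,200). I'll keep pushing.

Request:
{"method": "drive_tool", "body": {
  "series": [
    [0,0,-0.05,0,0,0,130],
    [0,0,-0.05,0,0,0,130],
    [0,0,-0.05,0,0,0,130],
    [0,0,-0.05,0,0,0,130],
    [0,0,-0.05,0,0,0,130],
    [0,0,-0.05,0,0,0,130],
    [0,0,-0.05,0,0,0,130],
    [0,0,0,0,0,0,130],
    [0,0,0,0,0,0,130],
    [0,0,0,0,0,0,130],
    [0,0,0,0,0,0,130]
  ]
}}

```text
time: 6.2
tcp_pos: [596.9, -97.1, 136.3]
tcp_rot: [0.451, 0.544, -0.451, 0.544]
ft_force: [-0.9, -0.2, 0.6]
grip_width: 41.5
```

```bash
cat >> h.py <<'E'
def lying(c,lo=42,hi=66):
    W=cloud(c); B=np.stack([(W-O)@D,(W-O)@BY,W[...,2]],-1)
    q=(B[...,2]>lo)&(B[...,2]<hi)&(B[...,0]>-120)&(B[...,0]<155)&(abs(B[...,1])<60)&(c['img'].min(-1)>70)
    q=cv2.morphologyEx(q.astype(np.uint8),cv2.MORPH_OPEN,np.ones((3,3)))
    k,lab,st,_=cv2.connectedComponentsWithStats(q); i=1+st[1:,4].argmax(); m=lab==i
    h=np.median(B[m][:,2]); P=B[m][:,:2].astype(np.float32); r=cv2.minAreaRect(P)
    print('lying: n',m.sum(),'h',h,r,'x',P[:,0].min(),P[:,0].max())
E
python3 - <<'E'
from h import *
np.set_printoptions(precision=3,suppress=True)
delta(w(-74,-2,136)); print(monitor.get_obs()['ft_force'])
for n in ('top','scene'):
    c=cam(n)
    try: lying(c)
    except Exception as e: print(e)
cv2.imwrite('pics/s3.png',cv2.resize(c['img'][130:310,150:350],(500,450),interpolation=cv2.INTER_CUBIC)[:,:,::-1])
E
```

```text
tcp [596.921 -97.063 136.297] board [-65.887   0.697 136.297] axes [[0.0, -0.0, -1.0], [0.983, 0.186, 0.0], [0.186, -0.983, 0.0]] shift x0.1m [0.003 0.023 0.082]
[-0.934 -0.169  0.569]
lying: n 699 h 56.138158578957785 ((24.679582595825195, 6.37664794921875), (86.38471984863281, 79.91752624511719), 2.8720178604125977) x -16.498943 68.99301
lying: n 1487 h 57.22091775285402 ((2.8295516967773438, 2.914031982421875), (127.46907806396484, 83.39622497558594), 2.5073626041412354) x -61.605495 67.17562
```

View pics/s3.png

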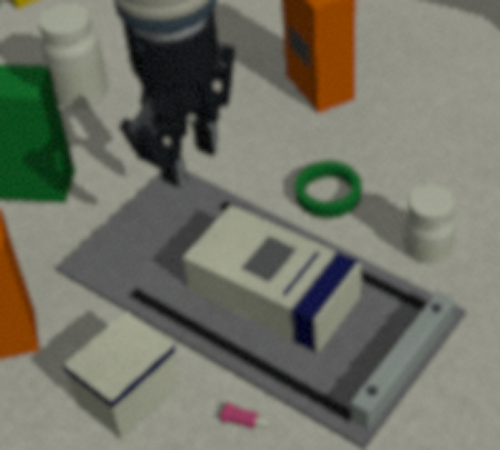

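It fell flat: navy band towards the bar (crop px 325,300), foot end at board x≈-62 and yaw about 0.05 rad. Next I'll back off, square the jaws to the lane and lower behind the foot end.

Request:
{"method": "drive_tool", "body": {
  "series": [
    [0,0,0.2,0,0,0,130],
    [0,0,0.2,0.025,0,0,130],
    [0.2,0,0,0,0,0,130],
    [0.3,0,0,0,0,0,130],
    [0.3,0,0,0,0,0,130],
    [0.2,0,0,0,0,0,130],
    [0.13,0,0,0,0,0,130],
    [0,0,0,0,0,0,130],
    [0,0,0,0,0,0,130]
  ]
}}

```text
time: 7.2
tcp_pos: [604.7, -136.6, 23.8]
tcp_rot: [0.466, 0.532, -0.465, 0.532]
ft_force: [0.8, 0.2, -0.4]
grip_width: 41.8
```

```bash
python3 - <<'E'
from h import *
np.set_printoptions(precision=3,suppress=True)
delta(w(-76,2,22),A-np.pi/2); print(monitor.get_obs()['ft_force'])
for n in ('top','scene','wrist'): lying(cam(n))
E
```

```text
tcp [ 604.737 -136.575   23.762] board [-106.097   -1.641   23.762] axes [[0.001, -0.0, -1.0], [0.991, 0.133, 0.0], [0.133, -0.991, 0.0]] shift x0.1m [ 0.018 -0.038 -0.301]
turn about tool x, units of 120deg -0.0017912251651563955
[ 0.832  0.192 -0.398]
lying: n 1057 h 56.28020996072626 ((5.888690948486328, 5.270603179931641), (124.00322723388672, 80.19245910644531), 2.9425504207611084) x -54.89834 68.993385
lying: n 1458 h 57.2612659771601 ((3.3847122192382812, 3.0358123779296875), (127.7633056640625, 82.79509735107422), 3.183243989944458) x -62.32906 69.43339
lying: n 40838 h 56.08085982352043 ((-27.935171127319336, 3.2543601989746094), (59.30091857910156, 80.7727279663086), 2.762338876724243) x -59.27869 -0.17015043
```

Request:
{"method": "drive_tool", "body": {
  "series": [
    [0,-0.04,-0.15,0,0,0,130],
    [0,0,-0.12,0,0,0,130],
    [0,0,-0.06,0,0,0,130],
    [0,0,-0.06,0,0,0,130],
    [0,0,-0.06,0,0,0,130],
    [0,0,-0.06,0,0,0,130],
    [0,0,-0.06,0,0,0,130],
    [0,0,-0.06,0,0,0,130],
    [0,0,-0.06,0,0,0,130],
    [0,0,-0.06,0,0,0,130],
    [0,0,-0.06,0,0,0,130],
    [0,0,0,0,0,0,130]
  ]
}}

```text
time: 8.55
tcp_pos: [589.1, -55.5, 23.2]
tcp_rot: [0.465, 0.533, -0.465, 0.532]
ft_force: [-0.1, -0.4, 0.1]
grip_width: 41.8
```

```bash
cat >> h.py <<'E'
def gap(c):
    # navy band / end: rows of top-face points incl. navy
    W=cloud(c); B=np.stack([(W-O)@D,(W-O)@BY,W[...,2]],-1)
    q=(B[...,2]>47)&(B[...,2]<66)&(B[...,0]>0)&(B[...,0]<175)
    for y in (-25,-10,5,20,35):
        k=q&(abs(B[...,1]-y)<6); print(y, np.percentile(B[k][:,0],99) if k.sum()>5 else None, end=' | ')
    print()
E
python3 - <<'E'
from h import *
np.set_printoptions(precision=3,suppress=True)
delta(w(0,2,22),A-np.pi/2); print(monitor.get_obs()['ft_force'])
for n in ('top','scene'): c=cam(n); lying(c); gap(c)
E
```

```text
tcp [589.141 -55.528  23.178] board [-23.678   2.723  23.178] axes [[-0.0, 0.0, -1.0], [0.991, 0.135, -0.0], [0.135, -0.991, -0.0]] shift x0.1m [ 0.012  0.007 -0.237]
turn about tool x, units of 120deg -0.0010790461570760002
[-0.097 -0.395  0.079]
lying: n 611 h 56.26862172620434 ((77.93518829345703, 1.515625), (80.15962982177734, 72.54627227783203), 89.72850799560547) x 41.479183 114.20408
-25 137.4314644592055 | -10 138.5767979208838 | 5 138.68555189067771 | 20 138.46723444468782 | 35 137.47580240940306 | 
lying: n 1559 h 57.386507614147284 ((44.802513122558594, -0.5336761474609375), (83.07058715820312, 136.09068298339844), 89.65119171142578) x -23.106672 112.722466
-25 136.47768100558835 | -10 136.14229311787804 | 5 136.6496520085192 | 20 136.89681772600426 | 35 136.43876046097918 |
```

Square and centred; about 22 mm to go.

Request:
{"method": "drive_tool", "body": {
  "series": [
    [0,0,-0.05,0,0,0,130],
    [0,0,-0.05,0,0,0,130],
    [0,0,-0.05,0,0,0,130],
    [0,0,-0.03,0,0,0,130],
    [0,0,-0.02,0,0,0,130],
    [0,0,0,0,0,0,130]
  ]
}}

```text
time: 9.25
tcp_pos: [586.7, -36.3, 23.3]
tcp_rot: [0.465, 0.533, -0.465, 0.533]
ft_force: [0.3, -0.3, 0.4]
grip_width: 42.0
```

Request:
{"method": "drive_tool", "body": {
  "series": [
    [0,0,-0.01,0,0,0,130],
    [0,0,-0.01,0,0,0,130],
    [0,0,0,0,0,0,130]
  ]
}}

```text
time: 9.55
tcp_pos: [586.5, -34.6, 23.3]
tcp_rot: [0.465, 0.532, -0.465, 0.532]
ft_force: [-0.1, 0.1, 0.3]
grip_width: 42.0
```

```bash
python3 - <<'E'
from h import *
np.set_printoptions(precision=3,suppress=True)
delta(w(0,2,22),A-np.pi/2); print(monitor.get_obs()['ft_force'])
for n in ('top','scene'): c=cam(n); lying(c); gap(c)
E
```

```text
tcp [586.534 -34.611  23.319] board [-2.601  2.445 23.319] axes [[0.0, 0.0, -1.0], [0.991, 0.134, 0.0], [0.134, -0.991, -0.0]] shift x0.1m [ 0.013  0.004 -0.026]
turn about tool x, units of 120deg -0.001358319046658982
[-0.083  0.133  0.333]
lying: n 559 h 56.192364065785746 ((102.22456359863281, 1.4520301818847656), (80.06721496582031, 65.6913070678711), 89.68543243408203) x 69.17755 134.92943
-25 158.8429730582368 | -10 158.2426058297776 | 5 159.4044451322477 | 20 159.79706207148197 | 35 158.90434728616674 | 
lying: n 1603 h 57.38719889967811 ((69.22052001953125, -0.47159576416015625), (128.06480407714844, 84.13028717041016), 0.1878831386566162) x 5.2699895 133.27681
-25 157.0493201513881 | -10 157.47956162804115 | 5 157.32316205781333 | 20 157.26640981286837 | 35 156.560468673394 |
```

Request:
{"method": "drive_tool", "body": {
  "series": [
    [0,0,-0.01,0,0,0,130],
    [0,0,-0.01,0,0,0,130],
    [0,0,0,0,0,0,130]
  ]
}}

```text
time: 9.95
tcp_pos: [586.8, -34.1, 23.5]
tcp_rot: [0.465, 0.532, -0.465, 0.534]
ft_force: [-0.1, -9.3, -0.7]
grip_width: 41.8
```

The force rose to 9 N with motion stopped, so the carton is on the bar. I'll hold briefly, then retreat straight back and up.

Request:
{"method": "drive_tool", "body": {
  "series": [
    [0,0,0,0,0,0,130],
    [0,0,0,0,0,0,130],
    [0,0,0.05,0,0,0,130],
    [0,0,0.2,0,0,0,130],
    [0,0,0.3,0,0,0,130],
    [0,0,0.3,0,0,0,130],
    [-0.3,0,0,0,0,0,130],
    [-0.4,0,0,0,0,0,130],
    [-0.4,0,0,0,0,0,130],
    [-0.4,0,0,0,0,0,130],
    [0,0,0,0,0,0,130],
    [0,0,0,0,0,0,130]
  ]
}}

```text
time: 11.15
tcp_pos: [598.1, -116.9, 174.3]
tcp_rot: [0.466, 0.532, -0.465, 0.533]
ft_force: [0.5, -0.9, 0.1]
grip_width: 41.8
```

```bash
python3 - <<'E'
from h import *
np.set_printoptions(precision=3,suppress=True)
o=monitor.get_obs(); print(o['time'],tob(o['tcp_pos']),o['ft_force'])
for n in ('top','scene'): c=cam(n); lying(c); gap(c)
cv2.imwrite('pics/s4.png',cv2.resize(c['img'][130:340,150:350],(571,600),interpolation=cv2.INTER_CUBIC)[:,:,::-1])
E
```

```text
11.15 [-85.721   2.248 174.259] [ 0.484 -0.898  0.125]
lying: n 1094 h 56.09959693469212 ((72.97382354736328, 1.3708572387695312), (124.40825653076172, 80.1128921508789), 0.028965001925826073) x 10.769801 135.16927
-25 158.06386266456238 | -10 158.1895316340144 | 5 159.2600684342463 | 20 159.24537851936884 | 35 158.57055397350769 | 
lying: n 1598 h 57.279640622361256 ((70.32707214355469, -0.5614051818847656), (83.81829071044922, 127.33313751220703), 89.78604125976562) x 6.5743 133.9636
-25 157.54053366207063 | -10 157.49696381970162 | 5 157.39270948978094 | 20 157.06873464315953 | 35 157.95686359316483 |
```

View pics/s4.png

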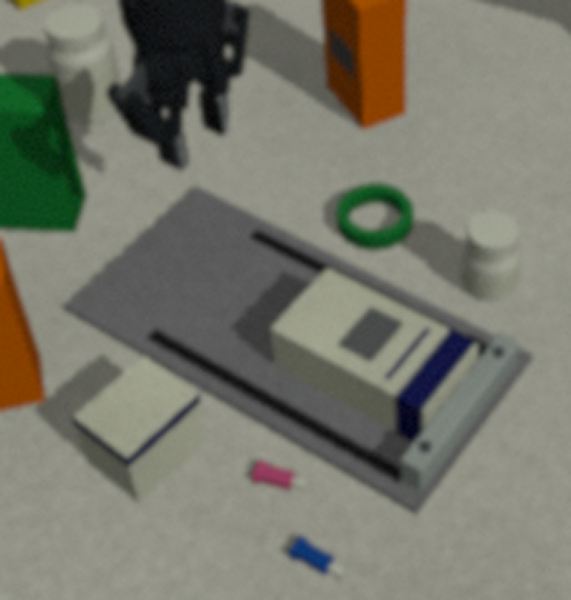

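The carton lies against the bar (crop px 450,380), square and between the tapes, with the bystanders in place and the gripper clear. I'm handing in now.

```bash
python3 -c "
from plant import close_job
print(close_job())"
```

```text
the job is handed in; nothing more can be done
None
```

I tipped the white carton with two spread fingertips near its top, and it fell flat into the lane with its top end towards the bar. I then pushed it from its foot end until the force rose to about 9 N with motion stopped, and backed off and up. The job was handed in after about 11 s of the 43 s.

Last checks:
- **Top end:** it measured at board x ≈ 157–159 mm, with the bar face at 160 mm. The top and scene cameras differ by 1–2 mm, which is within the calibration.
- **Alignment:** yaw is about 0 rad, and the carton sits within about 2 mm of the lane's centre line.
- **Surroundings:** the last scene crop shows the nearby bystanders where they were and the gripper clear of the carton. The two tall jars were not measured again; the arm's path crossed near one of them at the start, well above its height.

No check failed, and `close_job()` gives no verdict.

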